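# Sort graded fancy-colour stones into their boxes

## Robot

A 7-joint arm with a two-finger parallel gripper is mounted at the origin on the work surface. World frame = base frame: x ahead of the robot, y to its left, z up, the work surface at z = 0. Lengths are in m, angles in rad, forces in N, time in s.
With the tool pointing down it reaches from about 0.35 to 0.9 m from the base axis. Payload 19.9 kg.
Tool frame: the origin (TCP) lies between the finger pads; the fingertips stand 14 mm ahead of it and the grasp point (between the pads) lies 5 mm behind it (manip.finger_overhang is the distance from the TCP to the fingertips, in m); z points along the fingers, y is the line along which they close (so a half turn about z gives the same grasp; the last joint's range is limited). The gripper opens to 85 mm and grips with 20 to 120 N. Pads are 22 mm wide; open, the fingers measure 114 mm over their backs; the gripper's body (76 mm by 85 mm) begins 54 mm behind the grasp point. The pads swing forward as they close: fully open they stand 13 mm farther back than shut.
Start: joints at [-1.232, 0.417, -0.01, 1.614, 0.005, 1.111, -0.053], TCP at [0.232, 0.58, 0.245] pointing down, gripper open.
Joint ranges: [-2.81, 2.81], [-0.39, 2.02], [-1.27, 1.25], [0.06, 2.57], [-1.19, 4.33], [0.19, 2], [-2.82, 2.82]. Speed limits (rad/s): [1.89, 1.89, 2.39, 2.39, 3.01, 3.01, 3.01].

## Interface

Orientations are given as a 3x3 rotation matrix whose columns are the frame's x, y, z axes.
In Python, from station import manip gives the robot as it stands.
- The arm moves only by the tool carry_out, never from a script. Its argument "motion" is a list of rows, each a list of 5 numbers: the opening, from 0 (shut) to 1 (fully open), then the shift along the tool's x, y, z as a fraction of full scale, then the turn about the tool's z as a fraction of full scale. In form: [[hand, x, y, z, roll], ...]. A call has 1 to 12 rows; each row is the pose to reach, as a shift and turn from the pose commanded when the call began, along the tool's axes at that moment; what a row does not reach only later rows make up. Full scale, the value 1, is 25 cm for a shift and 0.5 rad for a turn. A row lasts 1/12 s, in which the tool goes at most 41.7 mm and 7.16 degrees, less where a joint would pass 70% of its speed; a pose out of reach is approached as far as the arm can. A call with a number of a shift or a turn outside -1 to 1 is refused whole. A call with a gripper value outside its range is refused whole. The fingers move at their own pace and stop on an object; "squeeze" is the grip in N (left out, the last holds). Time passes only in rows, so rows that repeat a pose let the fingers close. It gives the time, the measured TCP pose, the force, the opening and the grip force at its end, in the units of the state.
- manip.read_state(): the state, without advancing time (a new reading comes with each control period).
- manip.capture(name): name is "side" or "top"; returns a dict with "img" (480x640x3 uint8, blue, green, red), "mtx" (3x3 intrinsics, pixels), "rvec" (rotation vector, rad) and "tvec" (3), from world to camera coordinates, as OpenCV has them. Camera axes: x right, y down, z forward; pixel columns grow to the right and rows downward; lengths in m; the calibration is good to about 2 mm. A picture is of the moment at which its call begins. There is no depth.
- manip.sign_off(): hands the job in; it is judged then, once.
Trained networks look in the newest picture that a camera, given by its name, has taken for a name from the list of things; names that differ only in an ending like _2 or _b are one class to them, and where a whole thing is asked for, a point or a joint stands for the part that bears it (a point fixed in the world has none). Each returns a list of dicts, best first, with "p" (0 to 1); they miss things now and then, are a little off and sometimes report something else, mostly with a low value. They report only what shows in the picture. A call takes as long as a camera call. They do not tell look-alikes from the thing itself.
- manip.search_frame(label, camera): "at" ([row, column] in pixels, amid what is visible of it).
- manip.regions_of(label, camera): "mask" (480x640 bool, what is visible of it) and "at" ([row, column] in pixels, amid what is visible of it).
- manip.landmark_of(label, camera): "at" ([row, column] in pixels: a listed point, or the origin of a listed thing).
The state is a dict: "time": time; "qpos": joint angles; "qd": joint speeds; "effort": joint torques, N m; "ee_pos": TCP position; "tcp_rot": TCP orientation; "force": force on the tool from outside, world axes, zero at the start; "torque": the same for the moment, N m; "finger_gap": finger opening in m; "gripper_force": force on a finger pad.
Only numpy, scipy, OpenCV 4.12 (cv2) and the standard library are available. Lean on these libraries where they do the work, as an engineer would, in place of code of your own. Each camera call takes 0.05 s, during which the arm holds its last target. There are 200 camera calls.

## Task

Sort the five gem jars by the colour of their stones: stand each jar upright in the stone box whose master stones have the same colour, one jar to a bay and flat on the bay's floor. Set every jar down gently, never let it drop, and leave the gem gauge and the loupe where they are.

Things in the scene. Friction and masses are not known exactly. Their poses are not given: they have to be found in the camera images.
- jar_yellow_1: closed round gem jar, 38 mm diameter, 28 mm tall, 45 g: black cup below, clear lid above, seven yellow round-cut stones on white foam inside, seen through the lid. Origin: centre of its underside; z up along its axis. Round, so its yaw is of no account. It stands upright on the desk (z = 0) at the start. There are two yellow jars.
- jar_yellow_2: closed round gem jar, 38 mm diameter, 28 mm tall, 45 g: black cup below, clear lid above, seven yellow round-cut stones on white foam inside, seen through the lid. Origin: centre of its underside; z up along its axis. Round, so its yaw is of no account. It stands upright on the desk (z = 0) at the start. There are two yellow jars.
- jar_pink_1: closed round gem jar, 38 mm diameter, 28 mm tall, 45 g: black cup below, clear lid above, seven pink round-cut stones on white foam inside, seen through the lid. Origin: centre of its underside; z up along its axis. Round, so its yaw is of no account. It stands upright on the desk (z = 0) at the start. There are two pink jars.
- jar_pink_2: closed round gem jar, 38 mm diameter, 28 mm tall, 45 g: black cup below, clear lid above, seven pink round-cut stones on white foam inside, seen through the lid. Origin: centre of its underside; z up along its axis. Round, so its yaw is of no account. It stands upright on the desk (z = 0) at the start. There are two pink jars.
- jar_blue: closed round gem jar, 38 mm diameter, 28 mm tall, 45 g: black cup below, clear lid above, seven blue round-cut stones on white foam inside, seen through the lid. Origin: centre of its underside; z up along its axis. Round, so its yaw is of no account. It stands upright on the desk (z = 0) at the start. The only blue jar.
- box_yellow: fixed open frosted acrylic box, grey floor, 66 (x) by 150 (y) by 12 mm high, 3 mm walls and floor, with three yellow 14 mm master stones on a white bar at its +y end (y 50 to 72, top z 15 mm). Origin: underside centre, z up. Bays 60 x 60 mm, floor z 3 mm, centres x 0, y -42 and x 0, y +20 mm; rib between, top z 10 mm. Grip a jar by its lid, closing along the box's x, to clear walls and neighbour.
- box_pink: fixed open frosted acrylic box, grey floor, 66 (x) by 150 (y) by 12 mm high, 3 mm walls and floor, with three pink 14 mm master stones on a white bar at its +y end (y 50 to 72, top z 15 mm). Origin: underside centre, z up. Bays 60 x 60 mm, floor z 3 mm, centres x 0, y -42 and x 0, y +20 mm; rib between, top z 10 mm. Grip a jar by its lid, closing along the box's x, to clear walls and neighbour.
- box_blue: fixed open frosted acrylic box, grey floor, 66 (x) by 150 (y) by 12 mm high, 3 mm walls and floor, with three blue 14 mm master stones on a white bar at its +y end (y 50 to 72, top z 15 mm). Origin: underside centre, z up. Bays 60 x 60 mm, floor z 3 mm, centres x 0, y -42 and x 0, y +20 mm; rib between, top z 10 mm. Grip a jar by its lid, closing along the box's x, to clear walls and neighbour.
- gem_gauge: matte black gem gauge lying flat, about 145 mm along its x, 57 mm along y, 17 mm high, with a round white dial and an open C frame at its +x end; 160 g, loose, to be left alone. Origin: on the desk, near the middle of its length.
- loupe: folding loupe lying flat, about 56 mm along its x, 26 mm along y, 19 mm high: black lens barrel at its -x end, steel cover plates at +x; 50 g, loose, to be left alone. Origin: on the desk, near the middle of its length.
There are look-alikes about, which are no part of the job. What is shaped like the jar_yellow_1 but green or turquoise is not meant.

How it is judged:
At the end, for the whole second after the job is handed in: Each of the five jars stands upright (within 0.1 rad) on the floor of one of the two bays of the box of its own colour (underside 1 to 6 mm above the desk, within 15 mm of the bay's centre along the box's x and y), released and at rest (under 0.02 m/s) (x of jar_yellow_1 in the frame of box_yellow between -0.015 and 0.015 m and z of jar_yellow_1 in the frame of box_yellow between 0.001 and 0.006 m and (y of jar_yellow_1 in the frame of box_yellow between -0.057 and -0.027 m or y of jar_yellow_1 in the frame of box_yellow between 0.005 and 0.035 m) and angle between each of jar_yellow_1, jar_yellow_2, jar_pink_1, jar_pink_2, jar_blue's own z axis and vertical below 0.1 rad and linear speed of each of jar_yellow_1, jar_yellow_2, jar_pink_1, jar_pink_2, jar_blue below 0.02 m/s and contact force between each of jar_yellow_1, jar_yellow_2, jar_pink_1, jar_pink_2, jar_blue and the fingers below 0.05 N and x of jar_yellow_2 in the frame of box_yellow between -0.015 and 0.015 m and z of jar_yellow_2 in the frame of box_yellow between 0.001 and 0.006 m and (y of jar_yellow_2 in the frame of box_yellow between -0.057 and -0.027 m or y of jar_yellow_2 in the frame of box_yellow between 0.005 and 0.035 m) and x of jar_pink_1 in the frame of box_pink between -0.015 and 0.015 m and z of jar_pink_1 in the frame of box_pink between 0.001 and 0.006 m and (y of jar_pink_1 in the frame of box_pink between -0.057 and -0.027 m or y of jar_pink_1 in the frame of box_pink between 0.005 and 0.035 m) and x of jar_pink_2 in the frame of box_pink between -0.015 and 0.015 m and z of jar_pink_2 in the frame of box_pink between 0.001 and 0.006 m and (y of jar_pink_2 in the frame of box_pink between -0.057 and -0.027 m or y of jar_pink_2 in the frame of box_pink between 0.005 and 0.035 m) and x of jar_blue in the frame of box_blue between -0.015 and 0.015 m and z of jar_blue in the frame of box_blue between 0.001 and 0.006 m and (y of jar_blue in the frame of box_blue between -0.057 and -0.027 m or y of jar_blue in the frame of box_blue between 0.005 and 0.035 m)); the robot touches nothing.
It fails at once if the gem gauge is pushed more than 15 mm from its place (distance of gem_gauge from where it was at the start of the episode above 0.015 m).
It fails at once if the loupe is pushed more than 15 mm from its place (distance of loupe from where it was at the start of the episode above 0.015 m).
It fails at once if a jar is dropped, thrown or knocked away (a jar that the fingers do not touch moves faster than 0.7 m/s, which is a fall of about 25 mm) ((contact force between jar_yellow_1 and the fingers below 0.01 N and linear speed of jar_yellow_1 above 0.7 m/s) or (contact force between jar_yellow_2 and the fingers below 0.01 N and linear speed of jar_yellow_2 above 0.7 m/s) or (contact force between jar_pink_1 and the fingers below 0.01 N and linear speed of jar_pink_1 above 0.7 m/s) or (contact force between jar_pink_2 and the fingers below 0.01 N and linear speed of jar_pink_2 above 0.7 m/s) or (contact force between jar_blue and the fingers below 0.01 N and linear speed of jar_blue above 0.7 m/s)).
It also fails if it takes over 96 s, if anything falls off the work surface, if the arm or the gripper's body presses on something with over 40 N, if the wrist force passes 120 N, or if a joint passes its speed limit or range.

## Working session

There is one attempt and no reset: what is moved stays moved. The work goes in short steps, Python scripts to look and compute and a tool call to move; the robot and the scene stay as the last step left them, time stands still between calls to the robot, and variables do not carry over. Pictures are saved under pics/ and viewed, at most 14 in all, crops included, and the job is handed in when it is done.

Besides the shell and the picture viewer there is one more tool, called after "Emit:" by a JSON object that holds its "fn" and its "kwargs", one argument or row to a line. carry_out: Moves the arm, as the interface text tells. Shift numbers are shares of 25 cm and turn numbers shares of 0.5 rad, none past 1 either way. Its arguments: {"type":"object","properties":{"motion":{"type":"array","items":{"type":"array","items":{"type":"number"}}},"squeeze":{"type":"number"}},"required":["motion"]}

```bash
mkdir -p pics
cat > h.py <<'E'
import numpy as np,cv2
from station import manip
def px2w(c,at,z):
    R=cv2.Rodrigues(np.array(c["rvec"],float))[0];t=np.array(c["tvec"],float).ravel()
    d=R.T@np.linalg.inv(c["mtx"])@np.array([at[1],at[0],1.]);o=-R.T@t
    return (o+d*(z-o[2])/d[2])
E
python3 - <<'E'
from h import *
for n in("top","side"):
    c=manip.capture(n);cv2.imwrite(f"pics/{n}0.png",c["img"])
    for l in["jar_yellow_1","jar_pink_1","jar_blue","box_yellow","box_pink","box_blue","gem_gauge","loupe"]:
        z=.028 if"jar"in l else .0
        f=manip.landmark_of if "jar" not in l else manip.search_frame
        for d in f(l,n): print(n,l,round(d["p"],2),np.round(d["at"]),px2w(c,d["at"],z)[:2].round(3))
s=manip.read_state();print(s["ee_pos"],s["tcp_rot"],s["time"],s["finger_gap"])
E
```

```text
top jar_yellow_1 0.67 [327. 281.] [0.345 0.184]
top jar_yellow_1 0.63 [288. 315.] [0.433 0.104]
top jar_yellow_1 0.6 [313. 319.] [0.374 0.096]
top jar_yellow_1 0.5 [298. 276.] [0.411 0.195]
top jar_pink_1 0.78 [289. 404.] [ 0.427 -0.101]
top jar_blue 0.67 [291. 362.] [ 0.424 -0.005]
top box_yellow 0.57 [226. 478.] [ 0.573 -0.286]
top box_pink 0.75 [234. 249.] [0.565 0.259]
top box_blue 0.71 [209. 355.] [0.619 0.004]
top gem_gauge 0.89 [286. 158.] [0.444 0.474]
top loupe 0.65 [162. 305.] [0.737 0.123]
side jar_yellow_1 0.79 [252. 234.] [0.403 0.187]
side jar_yellow_1 0.72 [278. 243.] [0.356 0.092]
side jar_yellow_1 0.61 [265. 211.] [0.335 0.183]
side jar_yellow_1 0.57 [265. 270.] [0.43 0.09]
side jar_pink_1 0.77 [333. 364.] [ 0.414 -0.203]
side jar_pink_1 0.65 [305. 329.] [ 0.425 -0.1  ]
side jar_blue 0.75 [288. 298.] [ 0.419 -0.014]
side box_yellow 0.57 [323. 448.] [ 0.581 -0.279]
side box_pink 0.57 [222. 276.] [0.592 0.266]
side box_blue 0.8 [253. 356.] [0.634 0.021]
side gem_gauge 0.68 [211. 184.] [0.452 0.479]
side loupe 0.65 [222. 349.] [0.73  0.134]
side loupe 0.16 [342. 364.] [ 0.42 -0.2 ]
[0.232261   0.58020945 0.24525301] [[-9.28366365e-01  3.71666373e-01 -1.48865485e-05]
 [ 3.71666372e-01  9.28366359e-01 -1.08955219e-04]
 [-2.66748203e-05 -1.06683190e-04 -9.99999994e-01]] 0.9 0.0851605022106728
```

View pics/top0.png

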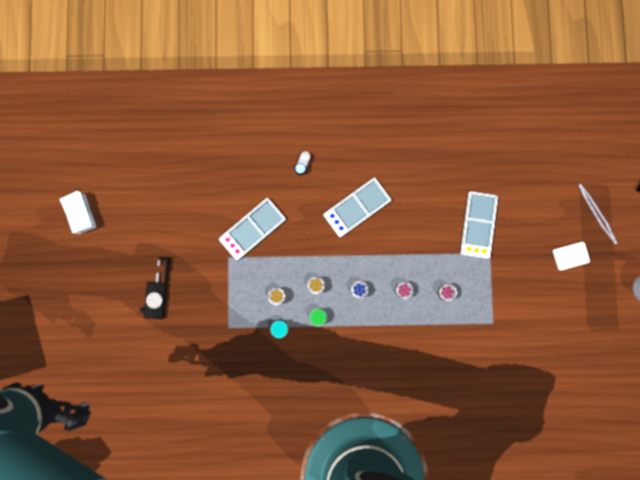

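View pics/side0.png

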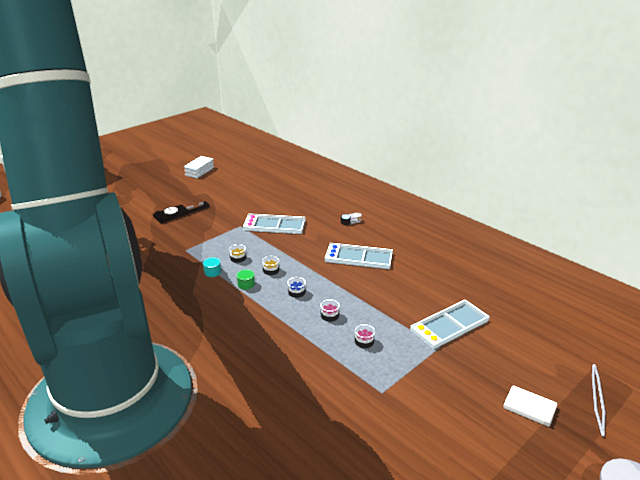

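The jars at top pixels (row, col) are yellow (298,276) and (288,315), blue (291,362), pink (289,404) and (292,448). The look-alikes are turquoise (329,280) and green (316,319), both solid caps with no stones. The boxes are pink at the left, blue in the middle and yellow at the right. I'll check this in one close crop and measure the poses.

Run:
```python
from h import *
C={n:manip.capture(n) for n in("top","side")}
im=C["top"]["img"]
cv2.imwrite("pics/crop1.png",cv2.resize(im[150:345,210:510],None,fx=2.6,fy=2.6,interpolation=cv2.INTER_CUBIC))
for l in["jar_yellow_1","jar_pink_1","jar_blue"]:
    for n in C:
        for d in manip.landmark_of(l,n): print(l,n,round(d["p"],2),np.round(d["at"]),px2w(C[n],d["at"],0)[:2].round(3))
        for d in manip.regions_of(l,n):
            ys,xs=np.nonzero(d["mask"]);print("  mask",n,np.round(d["at"]),px2w(C[n],(ys.mean(),xs.mean()),.016)[:2].round(3))
for l in["box_yellow","box_pink","box_blue"]:
    for n in C:
        for d in manip.regions_of(l,n)[:1]:
            ys,xs=np.nonzero(d["mask"])
            w=np.array([px2w(C[n],p,.010)[:2] for p in zip(ys,xs)],np.float32)
            (c,s,a)=cv2.minAreaRect(w*1000);b=cv2.boxPoints((c,s,a))
            e=b[1]-b[0],b[2]-b[1];e=max(e,key=np.linalg.norm)
            print(l,n,round(d["p"],2),np.round(c),np.round(s),"long axis deg",np.degrees(np.arctan2(e[1],e[0])).round(1))
```

```text
jar_yellow_1 top 0.71 [326. 280.] [0.346 0.187]
jar_yellow_1 top 0.6 [296. 278.] [0.415 0.191]
jar_yellow_1 top 0.59 [287. 318.] [0.436 0.098]
jar_yellow_1 top 0.53 [313. 319.] [0.374 0.095]
  mask top [327. 280.] [0.339 0.189]
  mask top [288. 407.] [ 0.424 -0.104]
  mask top [287. 317.] [0.439 0.102]
  mask top [298. 275.] [0.414 0.193]
  mask top [315. 322.] [0.365 0.098]
jar_yellow_1 side 0.71 [283. 244.] [0.371 0.11 ]
jar_yellow_1 side 0.67 [268. 270.] [0.448 0.116]
jar_yellow_1 side 0.59 [272. 208.] [0.335 0.198]
  mask side [267. 209.] [0.342 0.193]
  mask side [254. 237.] [0.417 0.197]
  mask side [278. 245.] [0.369 0.104]
  mask side [264. 267.] [0.442 0.106]
jar_pink_1 top 0.77 [286. 406.] [ 0.433 -0.11 ]
jar_pink_1 top 0.69 [291. 445.] [ 0.42  -0.201]
  mask top [288. 405.] [ 0.423 -0.104]
  mask top [294. 444.] [ 0.416 -0.203]
jar_pink_1 side 0.76 [314. 329.] [ 0.431 -0.094]
jar_pink_1 side 0.57 [343. 363.] [ 0.417 -0.201]
  mask side [336. 363.] [ 0.418 -0.201]
  mask side [307. 331.] [ 0.426 -0.098]
jar_blue top 0.71 [289. 361.] [ 0.429 -0.004]
  mask top [289. 361.] [0.427 0.002]
  mask top [207. 356.] [0.621 0.001]
jar_blue side 0.64 [292. 300.] [0.436 0.001]
  mask side [287. 296.] [0.429 0.005]
box_yellow top 0.88 [ 575. -286.] [ 72. 154.] long axis deg -9.6
box_yellow side 0.9 [ 575. -285.] [ 75. 162.] long axis deg -9.1
box_pink top 0.92 [574. 250.] [ 70. 155.] long axis deg -49.7
box_pink side 0.83 [574. 251.] [ 93. 156.] long axis deg -48.5
box_blue top 0.97 [622.  -0.] [ 68. 152.] long axis deg -55.4
box_blue side 0.72 [432. -93.] [67. 37.] long axis deg 46.0
```

View pics/crop1.png

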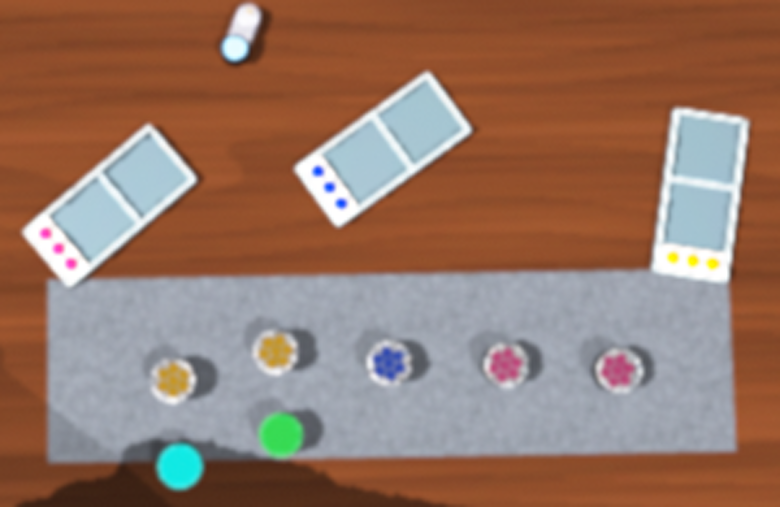

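The crop shows yellow stones at left (two jars), blue in the middle, pink at right (two jars), and plain green and turquoise look-alikes below. The master-stone bars sit at the lower ends of the boxes.

```bash
cat >> h.py <<'E'
J=dict(Y1=(.415,.195,80.6),Y2=(.439,.104,80.6),B=(.428,.003,34.6),P1=(.424,-.102,41),P2=(.417,-.202,41),
 YF=(.6165,-.292,80.6),YN=(.555,-.282,80.6),PF=(.602,.219,41),PN=(.561,.266,41),BF=(.646,-.035,34.6))
def go(name,z,p=None,R=None):
    s=manip.read_state();p=s["ee_pos"] if p is None else p;R=np.array(s["tcp_rot"])
    t=J[name];d=R.T@(np.array([t[0],t[1],z])-p)/.25
    ya=np.degrees(np.arctan2(R[1,1],R[0,1]));dy=(t[2]-ya+90)%180-90
    print(name,z,"shift",d.round(3),"roll",round(-np.radians(dy)/.5,3),"rows",(np.linalg.norm(d)*6).round(1),"t",s["time"])
E
python3 -c "
from h import *
go('Y1',.1)"
```

```text
Y1 0.1 shift [-1.251 -1.159  0.581] roll -0.433 rows 10.8 t 1.9
```

Emit:
{"fn": "carry_out", "kwargs": {
  "motion": [
    [0.8, -0.95, -0.9, 0.35, -0.433],
    [0.8, -0.95, -0.9, 0.35, -0.433],
    [0.8, -0.95, -0.9, 0.35, -0.433],
    [0.8, -0.95, -0.9, 0.35, -0.433],
    [0.8, -0.95, -0.9, 0.35, -0.433],
    [0.8, -0.95, -0.9, 0.35, -0.433],
    [0.8, -0.95, -0.9, 0.35, -0.433],
    [0.8, -0.95, -0.9, 0.35, -0.433],
    [0.8, -0.95, -0.9, 0.35, -0.433],
    [0.8, -0.95, -0.9, 0.35, -0.433]
  ]
}}

```text
time: 2.73
ee_pos: [0.3702, 0.2805, 0.1574]
tcp_rot: [[-0.986, 0.168, -0.0], [0.168, 0.986, -0.001], [0.0, -0.001, -1.0]]
force: [-0.6, 0.3, -0.6]
finger_gap: 0.0682
gripper_force: 0.0
```

```bash
python3 -c "
from h import *
go('Y1',.07);print(manip.read_state()['finger_gap'])"
```

```text
Y1 0.07 shift [-0.234 -0.306  0.35 ] roll -0.009 rows 3.1 t 2.7333
0.06822070639532471
```

Emit:
{"fn": "carry_out", "kwargs": {
  "motion": [
    [0.8, -0.234, -0.306, 0.1, 0],
    [0.8, -0.234, -0.306, 0.2, 0],
    [0.8, -0.234, -0.306, 0.3, 0],
    [0.8, -0.234, -0.306, 0.35, 0],
    [0.8, -0.234, -0.306, 0.35, 0],
    [0.8, -0.234, -0.306, 0.35, 0]
  ]
}}

```text
time: 3.23
ee_pos: [0.414, 0.1989, 0.0703]
tcp_rot: [[-0.987, 0.163, -0.001], [0.163, 0.987, -0.0], [0.001, -0.001, -1.0]]
force: [0.3, 0.6, 0.5]
finger_gap: 0.0684
gripper_force: 0.0
```

```bash
python3 -c "
from h import *
go('Y1',.025)
c=manip.capture('side');cv2.imwrite('pics/s1.png',cv2.resize(c['img'][170:330,150:350],None,fx=3,fy=3))"
```

```text
Y1 0.025 shift [-0.007 -0.014  0.181] roll 0.001 rows 1.1 t 3.2333
```

View pics/s1.png

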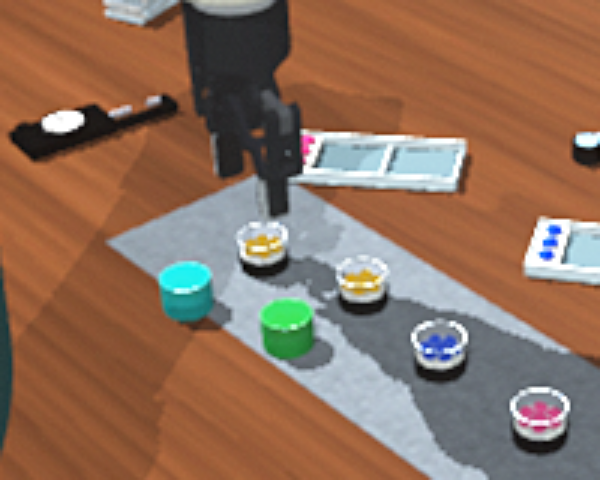

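The open fingers stand above the left yellow jar, at crop pixel (262,245). I'll descend and grip.

Emit:
{"fn": "carry_out", "kwargs": {
  "motion": [
    [0.8, -0.007, -0.014, 0.1, 0],
    [0.8, -0.007, -0.014, 0.181, 0],
    [0.8, -0.007, -0.014, 0.181, 0],
    [0.3, -0.007, -0.014, 0.181, 0],
    [0.3, -0.007, -0.014, 0.181, 0],
    [0.3, -0.007, -0.014, 0.181, 0],
    [0.3, -0.007, -0.014, 0.181, 0],
    [0.3, -0.007, -0.014, 0.181, 0],
    [0.3, -0.007, -0.014, 0.181, 0],
    [0.3, -0.007, -0.014, 0.181, 0]
  ],
  "squeeze": 25
}}

```text
time: 4.12
ee_pos: [0.4162, 0.1952, 0.0268]
tcp_rot: [[-0.987, 0.163, 0.002], [0.163, 0.987, 0.001], [-0.002, 0.002, -1.0]]
force: [-2.2, 0.5, 10.3]
finger_gap: 0.0372
gripper_force: 23.8
```

Emit:
{"fn": "carry_out", "kwargs": {
  "motion": [
    [0.3, 0, 0, -0.05, 0],
    [0.3, 0, 0, -0.15, 0],
    [0.3, 0, 0, -0.3, 0],
    [0.3, 0, 0, -0.3, 0]
  ]
}}

```text
time: 4.45
ee_pos: [0.418, 0.1957, 0.1063]
tcp_rot: [[-0.987, 0.164, 0.007], [0.164, 0.987, 0.004], [-0.006, 0.005, -1.0]]
force: [2.4, 0.9, 1.6]
finger_gap: 0.0368
gripper_force: 25.7
```

```bash
python3 -c "
from h import *
go('YF',.1)
c=manip.capture('side');cv2.imwrite('pics/s2.png',cv2.resize(c['img'][170:330,150:350],None,fx=3,fy=3))"
```

```text
YF 0.1 shift [-1.103 -1.795  0.023] roll -0.001 rows 12.6 t 4.45
```

View pics/s2.png

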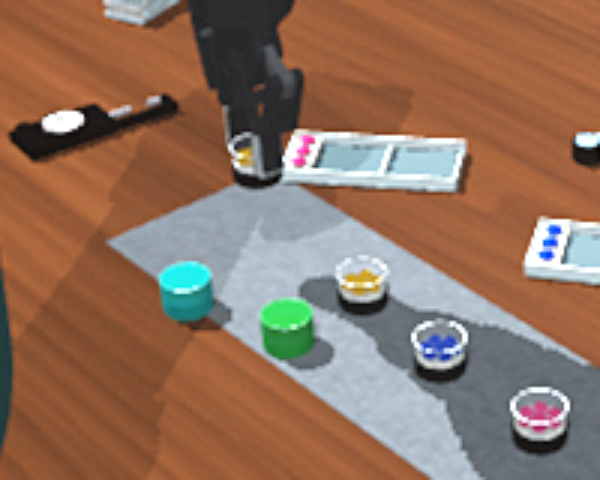

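The jar is held upright between the pads, at crop pixel (255,160). Next I'll carry it to the yellow box.

Emit:
{"fn": "carry_out", "kwargs": {
  "motion": [
    [0.3, -0.06, -0.1, 0, 0],
    [0.3, -0.15, -0.26, 0, 0],
    [0.3, -0.25, -0.42, 0, 0],
    [0.3, -0.35, -0.58, 0, 0],
    [0.3, -0.45, -0.74, 0, 0],
    [0.3, -0.55, -0.9, 0, 0],
    [0.3, -0.6, -0.98, 0, 0],
    [0.3, -0.6, -0.98, 0, 0]
  ]
}}

```text
time: 5.17
ee_pos: [0.525, -0.0787, 0.1009]
tcp_rot: [[-0.985, 0.17, 0.002], [0.17, 0.985, -0.003], [-0.003, -0.002, -1.0]]
force: [-1.4, -0.7, -1.5]
finger_gap: 0.0372
gripper_force: 25.7
```

```bash
python3 -c "
from h import *
go('YF',.07)"
```

```text
YF 0.07 shift [-0.505 -0.779  0.127] roll -0.013 rows 5.6 t 5.1667
```

Emit:
{"fn": "carry_out", "kwargs": {
  "motion": [
    [0.3, -0.08, -0.12, 0.0, -0.013],
    [0.3, -0.18, -0.28, 0.0, -0.013],
    [0.3, -0.28, -0.43, 0, -0.013],
    [0.3, -0.38, -0.58, 0.05, -0.013],
    [0.3, -0.46, -0.71, 0.1, -0.013],
    [0.3, -0.5, -0.775, 0.12, -0.013],
    [0.3, -0.5, -0.775, 0.12, -0.013],
    [0.3, -0.5, -0.775, 0.12, -0.013],
    [0.3, -0.5, -0.775, 0.12, -0.013]
  ]
}}

```text
time: 5.92
ee_pos: [0.615, -0.2827, 0.0702]
tcp_rot: [[-0.988, 0.157, -0.0], [0.157, 0.988, 0.001], [0.0, 0.001, -1.0]]
force: [0.0, 0.7, -0.8]
finger_gap: 0.0369
gripper_force: 25.7
```

```bash
python3 -c "
from h import *
go('YF',.03)
c=manip.capture('side');cv2.imwrite('pics/s3.png',cv2.resize(c['img'][230:390,360:560],None,fx=3,fy=3))"
```

```text
YF 0.03 shift [-0.012 -0.036  0.161] roll 0.013 rows 1.0 t 5.9167
```

View pics/s3.png

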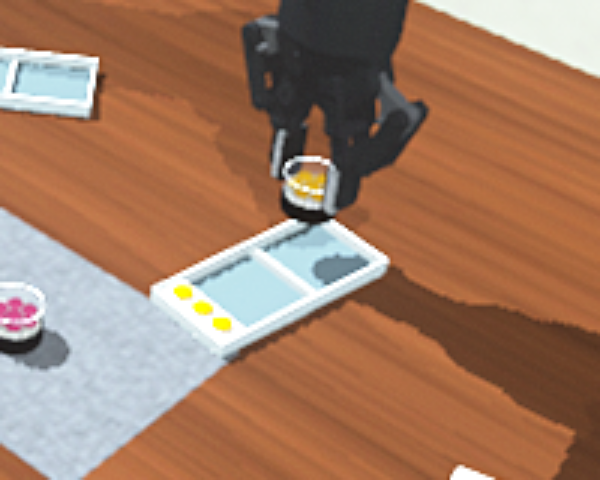

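The jar hangs over the far bay, with its shadow in the bay. I'll lower it there.

Emit:
{"fn": "carry_out", "kwargs": {
  "motion": [
    [0.3, -0.012, -0.036, 0.05, 0.013],
    [0.3, -0.012, -0.036, 0.1, 0.013],
    [0.3, -0.012, -0.036, 0.13, 0.013],
    [0.3, -0.012, -0.036, 0.15, 0.013],
    [0.3, -0.012, -0.036, 0.16, 0.013],
    [0.3, -0.012, -0.036, 0.16, 0.013],
    [0.3, -0.012, -0.036, 0.16, 0.013]
  ]
}}

```text
time: 6.55
ee_pos: [0.6166, -0.2925, 0.03]
tcp_rot: [[-0.987, 0.163, -0.0], [0.163, 0.987, 0.0], [0.0, 0.0, -1.0]]
force: [-1.0, 0.6, -0.4]
finger_gap: 0.0366
gripper_force: 25.8
```

Emit:
{"fn": "carry_out", "kwargs": {
  "motion": [
    [0.3, 0, 0, 0.004, 0],
    [0.3, 0, 0, 0.008, 0],
    [0.3, 0, 0, 0.008, 0]
  ]
}}

```text
time: 6.8
ee_pos: [0.6167, -0.2926, 0.0297]
tcp_rot: [[-0.987, 0.163, 0.0], [0.163, 0.987, 0.0], [-0.0, 0.0, -1.0]]
force: [-12.1, 6.4, 28.7]
finger_gap: 0.0369
gripper_force: 28.3
```

Emit:
{"fn": "carry_out", "kwargs": {
  "motion": [
    [0.3, 0, 0, -0.007, 0],
    [0.75, 0, 0, -0.007, 0],
    [0.75, 0, 0, -0.007, 0],
    [0.75, 0, 0, -0.007, 0],
    [0.75, 0, 0, -0.007, 0],
    [0.75, 0, 0, -0.007, 0],
    [0.75, 0, 0, -0.15, 0],
    [0.75, 0, 0, -0.3, 0],
    [0.75, 0, 0, -0.3, 0],
    [0.75, 0, 0, -0.3, 0]
  ]
}}

```text
time: 7.63
ee_pos: [0.6177, -0.2935, 0.1053]
tcp_rot: [[-0.987, 0.164, 0.004], [0.164, 0.987, -0.002], [-0.004, -0.001, -1.0]]
force: [-0.5, -0.3, -0.6]
finger_gap: 0.0639
gripper_force: 0.0
```

```bash
python3 -c "
from h import *
go('Y2',.1)
c=manip.capture('top');
for d in manip.regions_of('jar_yellow_1','top'):
    ys,xs=np.nonzero(d['mask']);print(d['p'],px2w(c,(ys.mean(),xs.mean()),.018)[:2].round(3))
c=manip.capture('side');cv2.imwrite('pics/s4.png',cv2.resize(c['img'][230:390,360:560],None,fx=3,fy=3))"
```

```text
Y2 0.1 shift [0.965 1.451 0.016] roll -0.0 rows 10.5 t 7.6333
0.79 [0.366 0.098]
0.62 [0.438 0.102]
0.58 [ 0.612 -0.295]
0.56 [0.34  0.187]
```

View pics/s4.png

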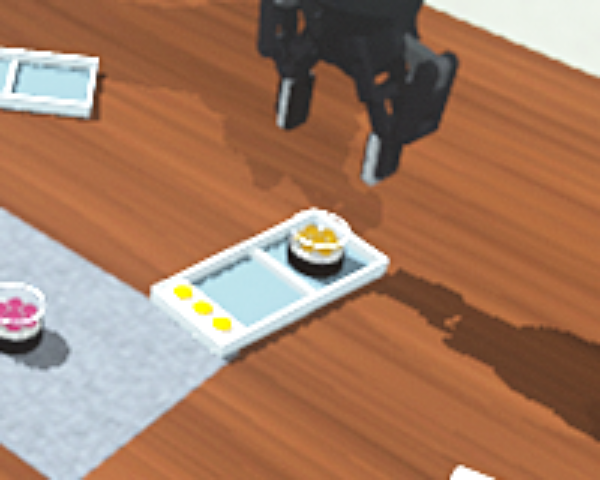

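The jar stands upright in the far yellow bay. Now the second yellow jar.

Emit:
{"fn": "carry_out", "kwargs": {
  "motion": [
    [0.75, 0.15, 0.22, 0, 0],
    [0.75, 0.3, 0.45, 0, 0],
    [0.75, 0.5, 0.75, 0, 0],
    [0.75, 0.65, 0.97, 0, 0],
    [0.75, 0.65, 0.97, 0, 0],
    [0.75, 0.65, 0.97, 0, 0],
    [0.75, 0.65, 0.97, 0, 0],
    [0.75, 0.65, 0.97, 0, 0]
  ]
}}

```text
time: 8.45
ee_pos: [0.4926, -0.02, 0.1019]
tcp_rot: [[-0.988, 0.156, -0.004], [0.156, 0.988, 0.002], [0.004, 0.002, -1.0]]
force: [1.6, 1.4, 0.3]
finger_gap: 0.064
gripper_force: 0.0
```

```bash
python3 -c "
from h import *
go('Y2',.07)"
```

```text
Y2 0.07 shift [0.288 0.456 0.13 ] roll 0.015 rows 3.3 t 8.45
```

Emit:
{"fn": "carry_out", "kwargs": {
  "motion": [
    [0.75, 0.1, 0.15, 0.03, 0.0],
    [0.75, 0.2, 0.3, 0.07, 0.0],
    [0.75, 0.288, 0.456, 0.13, 0.0],
    [0.75, 0.288, 0.456, 0.13, 0.0],
    [0.75, 0.288, 0.456, 0.13, 0.0],
    [0.75, 0.288, 0.456, 0.13, 0.0],
    [0.75, 0.288, 0.456, 0.13, 0.0]
  ]
}}

```text
time: 9.03
ee_pos: [0.4436, 0.0964, 0.0703]
tcp_rot: [[-0.986, 0.164, -0.001], [0.164, 0.986, -0.001], [0.0, -0.001, -1.0]]
force: [0.4, -0.1, 0.1]
finger_gap: 0.0639
gripper_force: 0.0
```

```bash
python3 -c "
from h import *
go('Y2',.025)"
```

```text
Y2 0.025 shift [0.023 0.027 0.181] roll -0.002 rows 1.1 t 9.0333
```

Emit:
{"fn": "carry_out", "kwargs": {
  "motion": [
    [0.75, 0.023, 0.027, 0.02, 0],
    [0.75, 0.023, 0.027, 0.1, 0],
    [0.75, 0.023, 0.027, 0.181, 0],
    [0.75, 0.023, 0.027, 0.181, 0],
    [0.3, 0.023, 0.027, 0.181, 0],
    [0.3, 0.023, 0.027, 0.181, 0],
    [0.3, 0.023, 0.027, 0.181, 0],
    [0.3, 0.023, 0.027, 0.181, 0],
    [0.3, 0.023, 0.027, 0.181, 0],
    [0.3, 0.023, 0.027, 0.181, 0],
    [0.3, 0.023, 0.027, 0.181, 0]
  ]
}}

```text
time: 9.95
ee_pos: [0.4395, 0.1048, 0.0262]
tcp_rot: [[-0.986, 0.164, 0.001], [0.164, 0.986, 0.0], [-0.001, 0.001, -1.0]]
force: [-1.7, -1.7, 8.5]
finger_gap: 0.0368
gripper_force: 25.7
```

Emit:
{"fn": "carry_out", "kwargs": {
  "motion": [
    [0.3, 0, 0, -0.05, 0],
    [0.3, 0, 0, -0.15, 0],
    [0.3, 0, 0, -0.3, 0],
    [0.3, 0, 0, -0.3, 0],
    [0.3, 0, 0, -0.3, 0]
  ]
}}

```text
time: 10.37
ee_pos: [0.4401, 0.1052, 0.1024]
tcp_rot: [[-0.987, 0.163, 0.004], [0.164, 0.987, 0.002], [-0.004, 0.002, -1.0]]
force: [-0.8, -0.3, 0.0]
finger_gap: 0.037
gripper_force: 25.3
```

```bash
python3 -c "
from h import *
go('YN',.1)"
```

```text
YN 0.1 shift [-0.706 -1.453  0.009] roll -0.0 rows 9.7 t 10.3667
```

Emit:
{"fn": "carry_out", "kwargs": {
  "motion": [
    [0.3, -0.05, -0.1, 0, 0],
    [0.3, -0.12, -0.25, 0, 0],
    [0.3, -0.2, -0.41, 0, 0],
    [0.3, -0.28, -0.57, 0, 0],
    [0.3, -0.36, -0.73, 0, 0],
    [0.3, -0.44, -0.89, 0, 0],
    [0.3, -0.48, -0.98, 0, 0],
    [0.3, -0.48, -0.98, 0, 0],
    [0.3, -0.48, -0.98, 0, 0],
    [0.3, -0.48, -0.98, 0, 0]
  ]
}}

```text
time: 11.2
ee_pos: [0.5168, -0.1561, 0.0996]
tcp_rot: [[-0.987, 0.164, -0.001], [0.164, 0.987, 0.001], [0.001, 0.0, -1.0]]
force: [-0.6, 0.9, 0.1]
finger_gap: 0.0371
gripper_force: 25.4
```

```bash
python3 -c "
from h import *
go('YN',.07)"
```

```text
YN 0.07 shift [-0.233 -0.472  0.118] roll -0.001 rows 3.2 t 11.2
```

Emit:
{"fn": "carry_out", "kwargs": {
  "motion": [
    [0.3, -0.05, -0.12, 0.02, 0],
    [0.3, -0.13, -0.28, 0.04, 0],
    [0.3, -0.2, -0.41, 0.08, 0],
    [0.3, -0.233, -0.472, 0.118, 0],
    [0.3, -0.233, -0.472, 0.118, 0],
    [0.3, -0.233, -0.472, 0.118, 0],
    [0.3, -0.233, -0.472, 0.118, 0]
  ]
}}

```text
time: 11.78
ee_pos: [0.5556, -0.2805, 0.0707]
tcp_rot: [[-0.987, 0.162, -0.0], [0.162, 0.987, 0.001], [0.001, 0.001, -1.0]]
force: [-0.4, 1.1, -0.7]
finger_gap: 0.037
gripper_force: 25.4
```

```bash
python3 -c "
from h import *
go('YN',.03)"
```

```text
YN 0.03 shift [ 0.001 -0.007  0.163] roll 0.003 rows 1.0 t 11.7833
```

Emit:
{"fn": "carry_out", "kwargs": {
  "motion": [
    [0.3, 0.001, -0.007, 0.05, 0],
    [0.3, 0.001, -0.007, 0.1, 0],
    [0.3, 0.001, -0.007, 0.14, 0],
    [0.3, 0.001, -0.007, 0.155, 0],
    [0.3, 0.001, -0.007, 0.165, 0],
    [0.3, 0.001, -0.007, 0.165, 0],
    [0.3, 0.001, -0.007, 0.165, 0]
  ]
}}

```text
time: 12.37
ee_pos: [0.5549, -0.284, 0.0294]
tcp_rot: [[-0.987, 0.163, -0.0], [0.163, 0.987, 0.0], [0.0, 0.0, -1.0]]
force: [0.1, -0.3, -0.3]
finger_gap: 0.0368
gripper_force: 25.9
```

Emit:
{"fn": "carry_out", "kwargs": {
  "motion": [
    [0.75, 0, 0, 0, 0],
    [0.75, 0, 0, 0, 0],
    [0.75, 0, 0, 0, 0],
    [0.75, 0, 0, 0, 0],
    [0.75, 0, 0, 0, 0],
    [0.75, 0, 0, -0.15, 0],
    [0.75, 0, 0, -0.3, 0],
    [0.75, 0, 0, -0.3, 0],
    [0.75, 0, 0, -0.3, 0]
  ]
}}

```text
time: 13.12
ee_pos: [0.556, -0.2847, 0.1069]
tcp_rot: [[-0.987, 0.164, 0.004], [0.164, 0.987, -0.001], [-0.004, -0.001, -1.0]]
force: [-0.2, 0.3, -0.6]
finger_gap: 0.0641
gripper_force: 0.0
```

```bash
python3 -c "
from h import *
go('P2',.1)"
```

```text
P2 0.1 shift [0.603 0.235 0.025] roll 1.382 rows 3.9 t 13.1167
```

Emit:
{"fn": "carry_out", "kwargs": {
  "motion": [
    [0.75, 0.15, 0.06, 0, 0.25],
    [0.75, 0.3, 0.12, 0, 0.5],
    [0.75, 0.45, 0.18, 0, 0.75],
    [0.75, 0.603, 0.235, 0, 0.95],
    [0.75, 0.603, 0.235, 0, 0.95],
    [0.75, 0.603, 0.235, 0, 0.95],
    [0.75, 0.603, 0.235, 0, 0.95]
  ]
}}

```text
time: 13.7
ee_pos: [0.4162, -0.2015, 0.1045]
tcp_rot: [[-0.803, 0.596, 0.0], [0.596, 0.803, -0.0], [-0.0, -0.0, -1.0]]
force: [0.1, -0.0, 0.3]
finger_gap: 0.0639
gripper_force: 0.0
```

```bash
python3 -c "
from h import *
go('P2',.07)
c=manip.capture('side');cv2.imwrite('pics/s5.png',cv2.resize(c['img'][220:400,310:560],None,fx=3,fy=3))"
```

```text
P2 0.07 shift [-0.004  0.     0.138] roll 0.434 rows 0.8 t 13.7
```

View pics/s5.png

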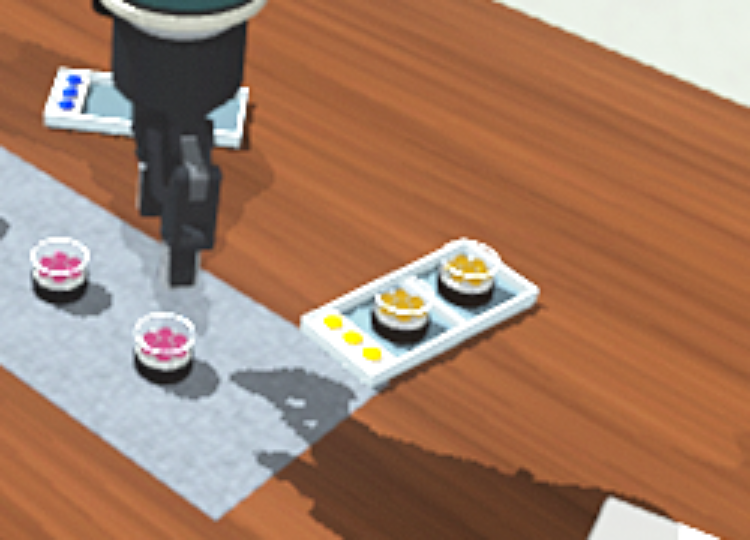

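Both yellow jars stand upright in their bays. The gripper is over the right-hand pink jar, at crop pixel (165,345).

Emit:
{"fn": "carry_out", "kwargs": {
  "motion": [
    [0.75, -0.004, 0, 0.05, 0.25],
    [0.75, -0.004, 0, 0.1, 0.434],
    [0.75, -0.004, 0, 0.2, 0.434],
    [0.75, -0.004, 0, 0.318, 0.434],
    [0.75, -0.004, 0, 0.318, 0.434],
    [0.3, -0.004, 0, 0.318, 0.434],
    [0.3, -0.004, 0, 0.318, 0.434],
    [0.3, -0.004, 0, 0.318, 0.434],
    [0.3, -0.004, 0, 0.318, 0.434],
    [0.3, -0.004, 0, 0.318, 0.434],
    [0.3, -0.004, 0, 0.318, 0.434],
    [0.3, -0.004, 0, 0.318, 0.434]
  ]
}}

```text
time: 14.75
ee_pos: [0.4175, -0.2025, 0.0263]
tcp_rot: [[-0.655, 0.755, 0.002], [0.755, 0.655, -0.001], [-0.002, 0.001, -1.0]]
force: [-0.6, -0.3, 12.2]
finger_gap: 0.0368
gripper_force: 26.0
```

Emit:
{"fn": "carry_out", "kwargs": {
  "motion": [
    [0.3, 0, 0, -0.05, 0],
    [0.3, 0, 0, -0.15, 0],
    [0.3, 0, 0, -0.3, 0],
    [0.3, 0, 0, -0.3, 0],
    [0.3, 0, 0, -0.3, 0]
  ]
}}

```text
time: 15.17
ee_pos: [0.4179, -0.2023, 0.1023]
tcp_rot: [[-0.656, 0.755, 0.004], [0.755, 0.656, -0.001], [-0.003, 0.003, -1.0]]
force: [0.8, -0.2, -1.4]
finger_gap: 0.0372
gripper_force: 25.4
```

```bash
python3 -c "
from h import *
go('PF',.1)"
```

```text
PF 0.1 shift [0.79  1.661 0.011] roll -0.001 rows 11.0 t 15.1667
```

Emit:
{"fn": "carry_out", "kwargs": {
  "motion": [
    [0.3, 0.05, 0.1, 0, 0],
    [0.3, 0.12, 0.25, 0, 0],
    [0.3, 0.19, 0.4, 0, 0],
    [0.3, 0.26, 0.55, 0, 0],
    [0.3, 0.33, 0.7, 0, 0],
    [0.3, 0.4, 0.84, 0, 0],
    [0.3, 0.46, 0.98, 0, 0],
    [0.3, 0.46, 0.98, 0, 0],
    [0.3, 0.46, 0.98, 0, 0],
    [0.3, 0.46, 0.98, 0, 0]
  ]
}}

```text
time: 16.0
ee_pos: [0.5258, 0.0449, 0.0995]
tcp_rot: [[-0.655, 0.755, -0.001], [0.755, 0.655, -0.001], [0.0, -0.001, -1.0]]
force: [0.5, -0.5, -0.3]
finger_gap: 0.037
gripper_force: 25.4
```

```bash
python3 -c "
from h import *
go('PF',.07)"
```

```text
PF 0.07 shift [0.326 0.687 0.117] roll -0.002 rows 4.6 t 16.0
```

Emit:
{"fn": "carry_out", "kwargs": {
  "motion": [
    [0.3, 0.06, 0.13, 0, 0],
    [0.3, 0.13, 0.27, 0, 0],
    [0.3, 0.2, 0.42, 0.03, 0],
    [0.3, 0.27, 0.57, 0.07, 0],
    [0.3, 0.326, 0.687, 0.117, 0],
    [0.3, 0.326, 0.687, 0.117, 0],
    [0.3, 0.326, 0.687, 0.117, 0],
    [0.3, 0.326, 0.687, 0.117, 0],
    [0.3, 0.326, 0.687, 0.117, 0]
  ]
}}

```text
time: 16.75
ee_pos: [0.6028, 0.2172, 0.0711]
tcp_rot: [[-0.653, 0.757, 0.0], [0.757, 0.653, -0.001], [-0.001, -0.0, -1.0]]
force: [-0.5, -1.2, -1.1]
finger_gap: 0.0369
gripper_force: 25.5
```

```bash
python3 -c "
from h import *
go('PF',.0295)
c=manip.capture('side');cv2.imwrite('pics/s6.png',cv2.resize(c['img'][150:330,170:420],None,fx=3,fy=3))"
```

```text
PF 0.0295 shift [0.008 0.002 0.167] roll -0.007 rows 1.0 t 16.75
```

View pics/s6.png

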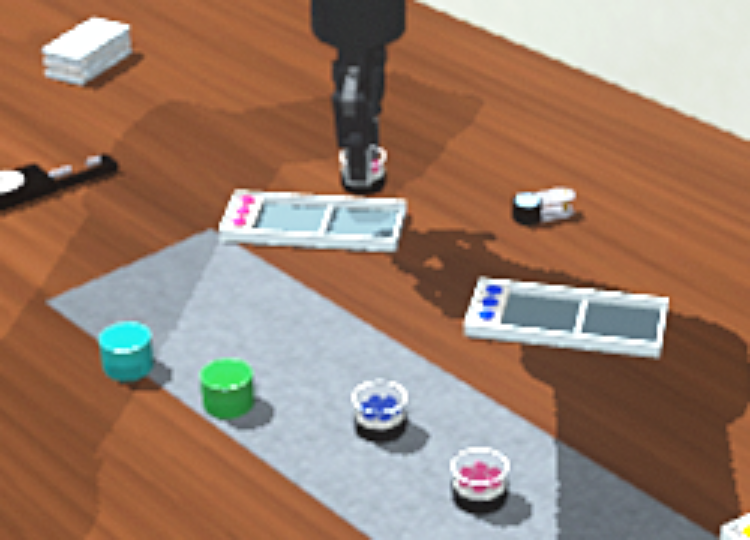

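The jar hangs above the far pink bay, at crop pixel (365,215). I'll lower it and release.

Emit:
{"fn": "carry_out", "kwargs": {
  "motion": [
    [0.3, 0.008, 0.002, 0.05, 0],
    [0.3, 0.008, 0.002, 0.1, 0],
    [0.3, 0.008, 0.002, 0.14, 0],
    [0.3, 0.008, 0.002, 0.155, 0],
    [0.3, 0.008, 0.002, 0.167, 0],
    [0.3, 0.008, 0.002, 0.167, 0],
    [0.3, 0.008, 0.002, 0.167, 0]
  ]
}}

```text
time: 17.38
ee_pos: [0.6017, 0.2209, 0.0287]
tcp_rot: [[-0.655, 0.756, -0.0], [0.756, 0.655, -0.0], [-0.0, -0.001, -1.0]]
force: [0.2, 0.7, 0.0]
finger_gap: 0.0369
gripper_force: 26.5
```

Emit:
{"fn": "carry_out", "kwargs": {
  "motion": [
    [0.75, 0, 0, 0, 0],
    [0.75, 0, 0, 0, 0],
    [0.75, 0, 0, 0, 0],
    [0.75, 0, 0, 0, 0],
    [0.75, 0, 0, 0, 0],
    [0.75, 0, 0, -0.15, 0],
    [0.75, 0, 0, -0.3, 0],
    [0.75, 0, 0, -0.3, 0],
    [0.75, 0, 0, -0.3, 0]
  ]
}}

```text
time: 18.13
ee_pos: [0.6029, 0.2216, 0.1063]
tcp_rot: [[-0.655, 0.755, 0.004], [0.755, 0.655, 0.002], [-0.001, 0.004, -1.0]]
force: [-1.2, 0.3, -0.5]
finger_gap: 0.0639
gripper_force: 0.0
```

```bash
python3 -c "
from h import *
go('P1',.1)"
```

```text
P1 0.1 shift [-0.509 -1.389  0.021] roll -0.002 rows 8.9 t 18.1333
```

Emit:
{"fn": "carry_out", "kwargs": {
  "motion": [
    [0.75, -0.06, -0.16, 0, 0],
    [0.75, -0.12, -0.32, 0, 0],
    [0.75, -0.18, -0.48, 0, 0],
    [0.75, -0.24, -0.65, 0, 0],
    [0.75, -0.3, -0.82, 0, 0],
    [0.75, -0.36, -0.98, 0, 0],
    [0.75, -0.36, -0.98, 0, 0],
    [0.75, -0.36, -0.98, 0, 0],
    [0.75, -0.36, -0.98, 0, 0]
  ]
}}

```text
time: 18.88
ee_pos: [0.4754, -0.0076, 0.1038]
tcp_rot: [[-0.654, 0.756, -0.0], [0.756, 0.654, 0.0], [0.0, -0.0, -1.0]]
force: [-1.4, 0.7, 0.5]
finger_gap: 0.0639
gripper_force: 0.0
```

```bash
python3 -c "
from h import *
go('P1',.07)"
```

```text
P1 0.07 shift [-0.151 -0.403  0.135] roll -0.005 rows 2.7 t 18.8833
```

Emit:
{"fn": "carry_out", "kwargs": {
  "motion": [
    [0.75, -0.05, -0.13, 0.03, 0],
    [0.75, -0.1, -0.27, 0.07, 0],
    [0.75, -0.151, -0.403, 0.135, 0],
    [0.75, -0.151, -0.403, 0.135, 0],
    [0.75, -0.151, -0.403, 0.135, 0],
    [0.75, -0.151, -0.403, 0.135, 0],
    [0.75, -0.151, -0.403, 0.135, 0]
  ]
}}

```text
time: 19.47
ee_pos: [0.4253, -0.1006, 0.0704]
tcp_rot: [[-0.657, 0.754, 0.0], [0.754, 0.657, 0.0], [-0.0, 0.0, -1.0]]
force: [0.1, 0.6, -0.2]
finger_gap: 0.064
gripper_force: 0.0
```

```bash
python3 -c "
from h import *
go('P1',.025)"
```

```text
P1 0.025 shift [-0.001 -0.008  0.181] roll 0.003 rows 1.1 t 19.4667
```

Emit:
{"fn": "carry_out", "kwargs": {
  "motion": [
    [0.75, 0, -0.008, 0.02, 0],
    [0.75, 0, -0.008, 0.1, 0],
    [0.75, 0, -0.008, 0.181, 0],
    [0.75, 0, -0.008, 0.181, 0],
    [0.3, 0, -0.008, 0.181, 0],
    [0.3, 0, -0.008, 0.181, 0],
    [0.3, 0, -0.008, 0.181, 0],
    [0.3, 0, -0.008, 0.181, 0],
    [0.3, 0, -0.008, 0.181, 0],
    [0.3, 0, -0.008, 0.181, 0],
    [0.3, 0, -0.008, 0.181, 0]
  ]
}}

```text
time: 20.38
ee_pos: [0.4233, -0.1031, 0.0259]
tcp_rot: [[-0.655, 0.755, 0.001], [0.755, 0.655, 0.0], [-0.001, 0.001, -1.0]]
force: [-1.1, 1.0, 10.5]
finger_gap: 0.0369
gripper_force: 25.8
```

Emit:
{"fn": "carry_out", "kwargs": {
  "motion": [
    [0.3, 0, 0, -0.05, 0],
    [0.3, 0, 0, -0.15, 0],
    [0.3, 0, 0, -0.3, 0],
    [0.3, 0, 0, -0.3, 0],
    [0.3, 0, 0, -0.3, 0]
  ]
}}

```text
time: 20.8
ee_pos: [0.424, -0.103, 0.102]
tcp_rot: [[-0.656, 0.755, 0.004], [0.755, 0.656, 0.0], [-0.003, 0.003, -1.0]]
force: [0.8, 0.3, -1.2]
finger_gap: 0.0368
gripper_force: 25.4
```

```bash
python3 -c "
from h import *
go('PN',.1)"
```

```text
PN 0.1 shift [0.755 1.381 0.011] roll -0.001 rows 9.4 t 20.8
```

Emit:
{"fn": "carry_out", "kwargs": {
  "motion": [
    [0.3, 0.055, 0.1, 0, 0],
    [0.3, 0.14, 0.25, 0, 0],
    [0.3, 0.22, 0.4, 0, 0],
    [0.3, 0.3, 0.55, 0, 0],
    [0.3, 0.38, 0.7, 0, 0],
    [0.3, 0.46, 0.84, 0, 0],
    [0.3, 0.53, 0.97, 0, 0],
    [0.3, 0.53, 0.97, 0, 0],
    [0.3, 0.53, 0.97, 0, 0],
    [0.3, 0.53, 0.97, 0, 0]
  ]
}}

```text
time: 21.63
ee_pos: [0.5186, 0.1553, 0.0992]
tcp_rot: [[-0.655, 0.755, -0.001], [0.755, 0.655, -0.001], [0.0, -0.002, -1.0]]
force: [-0.3, -1.1, -0.9]
finger_gap: 0.0367
gripper_force: 25.5
```

```bash
python3 -c "
from h import *
go('PN',.07)"
```

```text
PN 0.07 shift [0.223 0.419 0.116] roll -0.002 rows 2.9 t 21.6333
```

Emit:
{"fn": "carry_out", "kwargs": {
  "motion": [
    [0.3, 0.06, 0.11, 0.02, 0],
    [0.3, 0.12, 0.23, 0.05, 0],
    [0.3, 0.18, 0.34, 0.09, 0],
    [0.3, 0.223, 0.419, 0.116, 0],
    [0.3, 0.223, 0.419, 0.116, 0],
    [0.3, 0.223, 0.419, 0.116, 0],
    [0.3, 0.223, 0.419, 0.116, 0]
  ]
}}

```text
time: 22.22
ee_pos: [0.5617, 0.2646, 0.0708]
tcp_rot: [[-0.654, 0.757, -0.001], [0.757, 0.654, -0.001], [-0.0, -0.001, -1.0]]
force: [0.3, 0.1, 0.2]
finger_gap: 0.0368
gripper_force: 25.5
```

```bash
python3 -c "
from h import *
go('PN',.0293)"
```

```text
PN 0.0293 shift [0.006 0.002 0.166] roll -0.006 rows 1.0 t 22.2167
```

Emit:
{"fn": "carry_out", "kwargs": {
  "motion": [
    [0.3, 0.006, 0.002, 0.05, 0],
    [0.3, 0.006, 0.002, 0.1, 0],
    [0.3, 0.006, 0.002, 0.14, 0],
    [0.3, 0.006, 0.002, 0.155, 0],
    [0.3, 0.006, 0.002, 0.165, 0],
    [0.3, 0.006, 0.002, 0.165, 0],
    [0.3, 0.006, 0.002, 0.165, 0]
  ]
}}

```text
time: 22.8
ee_pos: [0.5612, 0.2678, 0.0297]
tcp_rot: [[-0.655, 0.756, -0.0], [0.756, 0.655, -0.0], [-0.0, -0.0, -1.0]]
force: [-0.4, -0.4, -0.5]
finger_gap: 0.0369
gripper_force: 25.6
```

Emit:
{"fn": "carry_out", "kwargs": {
  "motion": [
    [0.75, 0, 0, 0, 0],
    [0.75, 0, 0, 0, 0],
    [0.75, 0, 0, 0, 0],
    [0.75, 0, 0, 0, 0],
    [0.75, 0, 0, 0, 0],
    [0.75, 0, 0, -0.15, 0],
    [0.75, 0, 0, -0.3, 0],
    [0.75, 0, 0, -0.3, 0],
    [0.75, 0, 0, -0.3, 0]
  ]
}}

```text
time: 23.55
ee_pos: [0.5622, 0.2686, 0.107]
tcp_rot: [[-0.655, 0.755, 0.003], [0.755, 0.655, 0.002], [-0.001, 0.004, -1.0]]
force: [-0.4, 0.1, -0.6]
finger_gap: 0.0641
gripper_force: 0.0
```

```bash
python3 -c "
from h import *
go('B',.1)"
```

```text
B 0.1 shift [-0.451 -1.102  0.024] roll 0.221 rows 7.1 t 23.55
```

Emit:
{"fn": "carry_out", "kwargs": {
  "motion": [
    [0.75, -0.06, -0.15, 0, 0.221],
    [0.75, -0.12, -0.3, 0, 0.221],
    [0.75, -0.19, -0.46, 0, 0.221],
    [0.75, -0.26, -0.63, 0, 0.221],
    [0.75, -0.33, -0.8, 0, 0.221],
    [0.75, -0.39, -0.97, 0, 0.221],
    [0.75, -0.4, -0.98, 0, 0.221],
    [0.75, -0.4, -0.98, 0, 0.221],
    [0.75, -0.4, -0.98, 0, 0.221]
  ]
}}

```text
time: 24.3
ee_pos: [0.4411, 0.0312, 0.1045]
tcp_rot: [[-0.566, 0.824, -0.0], [0.824, 0.566, -0.0], [0.0, -0.0, -1.0]]
force: [0.2, 0.5, -0.4]
finger_gap: 0.0637
gripper_force: 0.0
```

```bash
python3 -c "
from h import *
go('B',.07)"
```

```text
B 0.07 shift [-0.063 -0.107  0.138] roll -0.003 rows 1.1 t 24.3
```

Emit:
{"fn": "carry_out", "kwargs": {
  "motion": [
    [0.75, -0.063, -0.107, 0.05, 0],
    [0.75, -0.063, -0.107, 0.1, 0],
    [0.75, -0.063, -0.107, 0.1, 0],
    [0.75, -0.063, -0.107, 0.2, 0],
    [0.75, -0.063, -0.107, 0.318, 0],
    [0.75, -0.063, -0.107, 0.318, 0],
    [0.3, -0.063, -0.107, 0.318, 0],
    [0.3, -0.063, -0.107, 0.318, 0],
    [0.3, -0.063, -0.107, 0.318, 0],
    [0.3, -0.063, -0.107, 0.318, 0],
    [0.3, -0.063, -0.107, 0.318, 0],
    [0.3, -0.063, -0.107, 0.318, 0]
  ]
}}

```text
time: 25.3
ee_pos: [0.4293, 0.0042, 0.0266]
tcp_rot: [[-0.568, 0.823, 0.002], [0.823, 0.568, 0.001], [-0.001, 0.002, -1.0]]
force: [-2.3, 1.3, 12.2]
finger_gap: 0.0371
gripper_force: 26.0
```

Emit:
{"fn": "carry_out", "kwargs": {
  "motion": [
    [0.3, 0, 0, 0, 0],
    [0.3, 0, 0, -0.05, 0],
    [0.3, 0, 0, -0.15, 0],
    [0.3, 0, 0, -0.3, 0],
    [0.3, 0, 0, -0.3, 0],
    [0.3, 0, 0, -0.3, 0]
  ]
}}

```text
time: 25.8
ee_pos: [0.4298, 0.0043, 0.1026]
tcp_rot: [[-0.568, 0.823, 0.005], [0.823, 0.568, 0.002], [-0.001, 0.005, -1.0]]
force: [0.7, 0.8, -1.5]
finger_gap: 0.0364
gripper_force: 25.5
```

```bash
python3 -c "
from h import *
go('BF',.1)"
```

```text
BF 0.1 shift [-0.621  0.622  0.014] roll 0.001 rows 5.3 t 25.8
```

Emit:
{"fn": "carry_out", "kwargs": {
  "motion": [
    [0.3, -0.08, 0.08, 0, 0],
    [0.3, -0.19, 0.19, 0, 0],
    [0.3, -0.3, 0.3, 0, 0],
    [0.3, -0.41, 0.41, 0, 0],
    [0.3, -0.52, 0.52, 0.05, 0],
    [0.3, -0.62, 0.622, 0.1, 0],
    [0.3, -0.62, 0.622, 0.13, 0],
    [0.3, -0.62, 0.622, 0.13, 0],
    [0.3, -0.62, 0.622, 0.13, 0],
    [0.3, -0.62, 0.622, 0.13, 0]
  ]
}}

```text
time: 26.63
ee_pos: [0.6437, -0.0353, 0.0681]
tcp_rot: [[-0.568, 0.823, -0.001], [0.823, 0.568, 0.0], [0.0, -0.0, -1.0]]
force: [0.4, -0.5, -0.0]
finger_gap: 0.037
gripper_force: 25.5
```

```bash
python3 -c "
from h import *
go('BF',.0297)"
```

```text
BF 0.0297 shift [-0.004  0.008  0.153] roll 0.0 rows 0.9 t 26.6333
```

Emit:
{"fn": "carry_out", "kwargs": {
  "motion": [
    [0.3, -0.004, 0.008, 0.05, 0],
    [0.3, -0.004, 0.008, 0.1, 0],
    [0.3, -0.004, 0.008, 0.13, 0],
    [0.3, -0.004, 0.008, 0.145, 0],
    [0.3, -0.004, 0.008, 0.153, 0],
    [0.3, -0.004, 0.008, 0.153, 0],
    [0.3, -0.004, 0.008, 0.153, 0]
  ]
}}

```text
time: 27.22
ee_pos: [0.6463, -0.0351, 0.0298]
tcp_rot: [[-0.568, 0.823, -0.001], [0.823, 0.568, 0.0], [0.001, -0.0, -1.0]]
force: [-5.5, 0.8, 7.7]
finger_gap: 0.0371
gripper_force: 26.1
```

Emit:
{"fn": "carry_out", "kwargs": {
  "motion": [
    [0.75, 0, 0, 0, 0],
    [0.75, 0, 0, 0, 0],
    [0.75, 0, 0, 0, 0],
    [0.75, 0, 0, 0, 0],
    [0.75, 0, 0, 0, 0],
    [0.75, 0, 0, -0.15, 0],
    [0.75, 0, 0, -0.3, 0],
    [0.75, 0, 0, -0.5, 0],
    [0.75, 0, 0, -0.7, 0],
    [0.75, 0, 0, -0.7, 0],
    [0.75, 0, 0, -0.7, 0]
  ]
}}

```text
time: 28.13
ee_pos: [0.6486, -0.0355, 0.2096]
tcp_rot: [[-0.568, 0.823, 0.007], [0.823, 0.568, 0.0], [-0.004, 0.006, -1.0]]
force: [0.8, -0.2, -0.3]
finger_gap: 0.064
gripper_force: 0.0
```

Run:
```python
from h import *
c=manip.capture('top');cv2.imwrite('pics/top9.png',cv2.resize(c['img'][150:345,210:510],None,fx=2.6,fy=2.6))
s=manip.capture('side');cv2.imwrite('pics/side9.png',cv2.resize(s['img'][180:380,190:510],None,fx=2.5,fy=2.5))
```

```text
(no output)
```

View pics/top9.png

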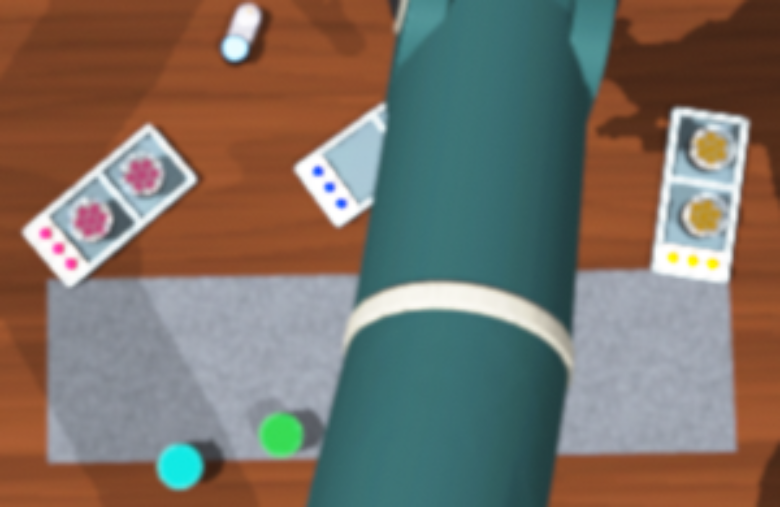

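View pics/side9.png

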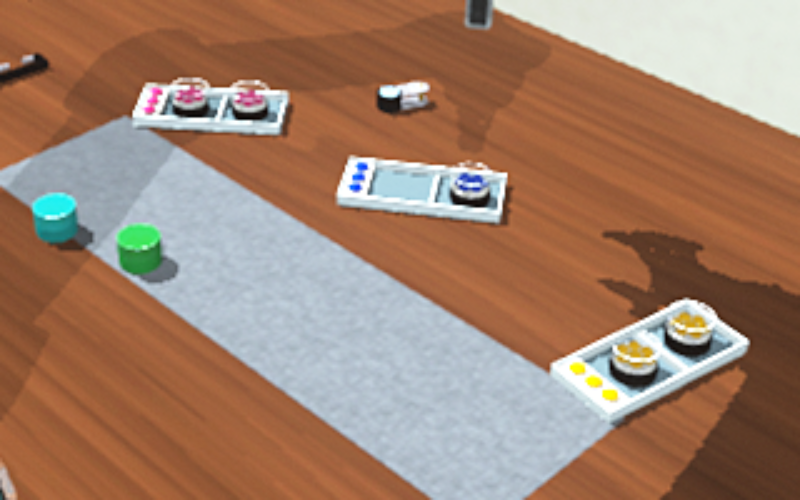

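All five jars stand upright, each in a bay of its own colour's box, with the gripper well clear. Pink are at top-crop pixels (90,220) and (143,173), yellow at (705,215) and (712,147), and blue at side-crop pixel (470,185). Handing in.

```bash
python3 -c "
from h import *
print(manip.sign_off())"
```

```text
the job is handed in; nothing more can be done
None
```

I put all five jars upright in the bays of their own colour's box and handed the job in at about 28 s of the 96 s. The gem gauge and loupe were never touched, and the hand-in returned no verdict.

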